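# Let the dryer ball into the lever bin and ease the lid shut

## Task

An orange dryer ball waits in the side chute of the lever bin, held back by the closed blue lid. With the fingertips press the red lever all the way down so that the lid swings wide open, and keep it down until the ball has rolled into the bin; then let the lever come up slowly under the fingers so that the lid closes fully without slamming, and move clear. Work the lid only through the lever: do not touch the lid or the ball, and leave everything else standing about where it is.

Things in the scene. Friction and masses are not known exactly. Their poses are not given: they have to be found in the camera images.
- bin: White dryer-ball bin bolted to the table, 200 mm (own x) by 160 mm (own y), walls 5 mm thick with the rim 140 mm above the table. Origin: centre of its underside, on the table. Its own -x side is the front, where the lever sticks out; on its -y side is the steel chute (74 mm wide, centred at own x = -45 mm, reaching to own y = -210 mm, highest point about 215 mm above the table), sloping down into the bin. Stands upright and turned about vertical; does not move.
- lever (a joint): Hinge of the red lever, rad: 0 = up at rest (lid shut), grows as it is pressed down, stop at 0.46 (lid fully open). The pivot is level, along the bin's y, at (-107, 0, 90) mm in the bin's frame. The lid pushes it back up: pressing takes some 3 to 8 N at the pad, and it returns by itself, fast, if let go.
- lever_pad (a point): Centre of the top face of the red pad at the end of the lever, where to press. The pad is 46 mm along the lever by 44 mm across (along the bin's y) and 10 mm thick; its top centre is 110 mm from the pivot along the lever. At rest the lever slopes up by 0.22 rad from the bin and the pad's top centre is about 118 mm above the table; fully down it slopes down by 0.24 rad and the pad's top centre is about 68 mm above the table. The point moves with the lever.
- lid (a joint): Hinge of the blue lid, rad: 0 = shut, 1.10 = fully open; always 2.4 times the lever's value. The hinge lies along the bin's y at (100, 0, 140) mm in the bin's frame (rear rim); the lid's front edge swings up and back, away from the lever.
- lid_top (a point): The blue lid itself, a cap 200 by 160 mm and 65 mm high with side walls, its top 205 mm above the table when shut. This point: the middle of its top face; it moves with the lid. Not to be touched.
- ball: Orange dryer ball with yellow knobs, 56 mm across; origin at its centre. At the start it lies in the chute against the lid's side wall, its centre at about (-45, -108, 180) mm in the bin's frame; once the lid is open by some 0.6 rad it rolls into the bin by itself within about a second, and then lies with its centre about 33 mm above the table. Not to be touched.
- detergent: White bottle with a blue cap, 72 mm across and 190 mm high, beside the bin; origin at the centre of its underside. Bystander.
- scoop: Clear plastic measuring cup, 60 mm across and 55 mm high, near the lever on the chute's side; origin at the centre of its underside. Bystander.
- softener: Green bottle with a white cap, 60 mm across and 150 mm high, beside the bin; origin at the centre of its underside. Bystander.
- soapbox: Cardboard box, 60 by 100 mm and 130 mm high; origin at the centre of its underside. Bystander.
- jar: Glass jar with a lid, 80 mm across and 100 mm high; origin at the centre of its underside. Bystander.
- mug: Blue mug, 80 mm across and 90 mm high; origin at the centre of its underside. Bystander.
- brush: Brush lying flat, some 200 mm long; origin on its underside. Bystander.

How it is judged:
By the outcome, as a careful person would: the job done as asked, in the order asked, and still so for the second after the job is handed in, with the robot touching nothing.
It also fails if it takes over 38 s, if anything falls off the work surface, if the arm or the gripper's body presses on something with over 40 N, if the wrist force passes 120 N, or if a joint passes its speed limit or range.

## Robot

A 6-joint arm with a two-finger parallel gripper is mounted at the origin on the work surface. World frame = base frame: x ahead of the robot, y to its left, z up, the work surface at z = 0. Lengths are in m, angles in rad, forces in N, time in s.
With the tool pointing down it reaches from about 0.275 to 0.75 m from the base axis. Payload 10.2 kg.
Tool frame: the origin (TCP) lies at the very end of the fingers, on their centre line; the grasp point (between the pads) lies 19 mm behind it (grasp_offset is the z of the grasp point in the tool frame, in m); z points along the fingers, y is the line along which they close (so a half turn about z gives the same grasp; the last joint's range is limited). The gripper opens to 88 mm and grips with 3 to 60 N. Pads are 18 mm wide; open, the fingers measure 123 mm over their backs; the gripper's body (75 mm by 187 mm) begins 45 mm behind the grasp point.
Start: joints at [-1.549, 0.313, 1.498, -0, 1.331, -0.223], TCP at [0.127, -0.509, 0.239] pointing down, gripper open.
Joint ranges: [-2.94, 2.94], [-0.97, 2.17], [0.19, 2.56], [-1.23, 4.37], [0.02, 3.11], [-2.88, 2.88]. Speed limits (rad/s): [2.39, 2.39, 3.01, 3.14, 3.14, 3.14].

## Interface

Orientations are given as a rotation vector (axis times angle).
In Python, from rig import move_to, move_straight, goto_joints, set_gripper, sleep, inverse_kinematics, get_obs, get_image, Unreachable, close_job, trace, pinpoint, grasp_offset gives the robot as it stands. The module is installed in compiled form; this text tells all that it offers. Calls block until the motion is done:
- move_to(position, orientation): joint-space move of the TCP to a pose.
- move_straight(position, ori=None, v=0.15): straight line of the TCP; ori=None keeps the orientation; v is the mean speed in m/s.
- goto_joints(angles): joint-space move.
- set_gripper(opening): opening from 0.0 (shut) to 1.0 (fully open); the grip force is fixed at half the most; returns when the fingers have stopped.
- sleep(seconds).
- inverse_kinematics(position, orientation): joint angles nearest the present ones, or None.
- get_obs(): the state.
- get_image(name): name is "scene" or "top" or "wrist"; returns a dict with "img" (384x512x3 uint8, blue, green, red), "vfov" (degrees; the focal length in pixels is half the picture's height over the tangent of half this angle, whatever the lens; pixels are square), "cx", "cy" (the principal point, pixels), "dist" ([k1, k2, p1, p2, k3] as OpenCV has them; the pictures are not rectified), "world_to_cam" (4x4, takes a point from world to camera coordinates); the wrist camera has in their place "hand_eye" (4x4, takes a point from camera to tool coordinates, whose origin is the TCP and whose axes are the flange's). Camera axes: x right, y up, looking along -z (the intrinsics and any distortion apply to the point x, -y, -z); pixel columns grow to the right and rows downward; lengths in m; the calibration is good to about 2 mm. A picture is of the moment at which its call begins: read the wrist's pose just before it. There is no depth.
A pose or a line that the arm cannot do raises Unreachable and nothing moves.
- close_job(): hands the job in; it is judged then, once.
Trained networks look in a picture, given as the dict that the camera call returned (one of the last four; its "shot" number tells which), for a name from the list of things; names that differ only in an ending like _2 or _b are one class to them, and where a whole thing is asked for, a point or a joint stands for the part that bears it (a point fixed in the world has none). Each returns a list of dicts, best first, with "score" (0 to 1); they miss things now and then, are a little off and sometimes report something else, mostly with a low value. They report only what shows in the picture. A call takes as long as a camera call.
- trace(picture, query): "mask" (384x512 bool, what is visible of it) and "extent" ([left, top, right, bottom] in pixels, round what is visible of it).
- pinpoint(picture, query): "uv" ([column, row] in pixels: a listed point, or the origin of a listed thing).
The state is a dict: "time": time; "joint_pos": joint angles; "dq": joint speeds; "tau": joint torques, N m; "ee_pos": TCP position; "tool_rot": TCP orientation; "wrist_force": force on the tool from outside, world axes, zero at the start; "wrist_torque": the same for the moment, N m; "gripper_width": opening from 0.0 (shut) to 1.0 (fully open); "grasp_force": force on a finger pad.
Only numpy, scipy, OpenCV 4.12 (cv2) and the standard library are available. Lean on these libraries where they do the work, as an engineer would, in place of code of your own. Each camera call takes 0.05 s, during which the arm holds its last target. There are 200 camera calls.

## Working session

There is one attempt and no reset: what is moved stays moved. The work goes in short steps, each a Python script; the robot and the scene stay as the last script left them, time stands still between calls to the robot, and variables do not carry over. Pictures are saved under pics/ and viewed, at most 10 in all, crops included, and the job is handed in when it is done.

```bash
mkdir -p pics; cat > h.py <<'E'
import numpy as np, cv2
from rig import *
def K(p):
    f=p["img"].shape[0]/2/np.tan(np.radians(p["vfov"])/2)
    return np.array([[f,0,p["cx"]],[0,f,p["cy"]],[0,0,1]])
F=np.diag([1,-1,-1.])
def proj(p,X):
    W=np.array(p["world_to_cam"]); X=np.atleast_2d(X)
    c=(X@W[:3,:3].T+W[:3,3])@F
    return cv2.projectPoints(c,np.zeros(3),np.zeros(3),K(p),np.array(p["dist"],float))[0][:,0]
def B2W(b,P):  # b = x,y,yaw
    P=np.atleast_2d(P); c,s=np.cos(b[2]),np.sin(b[2])
    return P@np.array([[c,-s,0],[s,c,0],[0,0,1]]).T+[b[0],b[1],0]
E
cat > a.py <<'E'
from h import *
from scipy.optimize import least_squares
ps={n:get_image(n) for n in("scene","top")}
cv2.imwrite("pics/a.png",np.hstack([ps["scene"]["img"]]));cv2.imwrite("pics/b.png",ps["top"]["img"])
loc={"bin":[0,0,0],"lever_pad":[-.107-.110*np.cos(.22),0,.118],"lid_top":[0,0,.205],"ball":[-.045,-.108,.180]}
obs=[]
for n,p in ps.items():
    for q in loc:
        r=pinpoint(p,q)
        if r: print(n,q,r[0]["uv"],r[0]["score"]); obs.append((p,q,r[0]["uv"],n)) if r[0]["score"]>.4 else 0
def res(b): return np.concatenate([proj(p,B2W(b,loc[q]))[0]-uv for p,q,uv,n in obs])
best=min((least_squares(res,[.5,0,y],loss="soft_l1",f_scale=3) for y in np.arange(-3,3.2,.5)),key=lambda s:s.cost)
print(best.x,best.cost,np.round(res(best.x).reshape(-1,2),1))
print("pad",B2W(best.x,loc["lever_pad"]))
np.save("b.npy",best.x)
hs={"detergent":.19,"scoop":.055,"softener":.15,"soapbox":.13,"jar":.1,"mug":.09,"brush":0}
for q in hs:
    for n,p in ps.items():
        r=pinpoint(p,q)
        if r and r[0]["score"]>.4:
            s=least_squares(lambda x:proj(p,[x[0],x[1],0])[0]-r[0]["uv"],[.5,0]); print(q,n,s.x.round(3),round(r[0]["score"],2))
o=get_obs();print(o["time"],o["tool_rot"],o["wrist_force"],grasp_offset)
E
python3 a.py
```

```text
scene bin [234.7, 248.2] 0.7
scene lever_pad [253.9, 173.8] 0.5
scene lid_top [237.9, 208.1] 0.95
scene ball [198.3, 194.5] 0.82
top lever_pad [292.0, 195.2] 0.94
top lid_top [222.7, 153.9] 0.9
top ball [257.0, 131.0] 0.85
[0.67454017 0.14537325 1.05686174] 22.044896849048236 [[ 1.8  1.5]
 [-2.7 -0.5]
 [-3.2 -3.1]
 [ 3.5 -1.2]
 [-2.4  0.3]
 [ 0.   0.4]
 [-0.1 -0.8]]
pad [[ 0.56916476 -0.04128525  0.118     ]]
detergent scene [0.479 0.111] 0.83
detergent top [0.473 0.117] 0.79
scoop top [ 0.704 -0.09 ] 0.84
softener scene [0.561 0.212] 0.88
softener top [0.565 0.198] 0.54
soapbox scene [0.52  0.499] 0.85
jar scene [ 0.516 -0.379] 0.89
jar top [0.7   0.158] 0.61
mug scene [ 0.694 -0.373] 0.59
mug top [ 0.686 -0.37 ] 0.75
brush scene [ 0.401 -0.28 ] 0.77
brush top [ 0.393 -0.281] 0.59
1.2 [-3.11805274e+00 -3.83525010e-01 -4.25969370e-05] [-0.22146501 -0.2851086  -0.43478998] -0.0187
```

View pics/a.png

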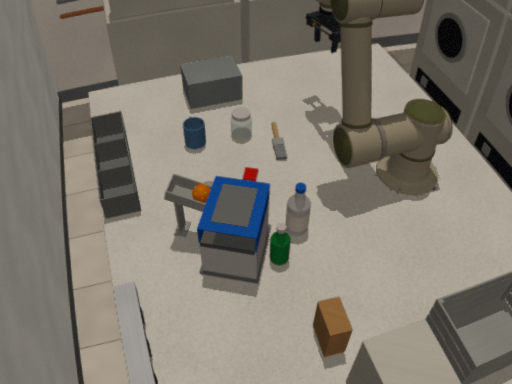

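View pics/b.png

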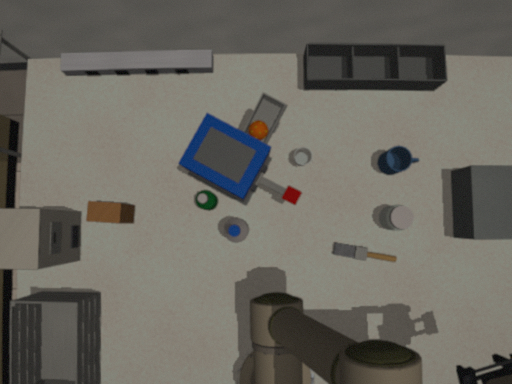

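The pictures show the bin with its lever pad at top (292,195), the scoop at (301,157), and the bottles on the far side. There is room to press from above with the fingers closed. I'll move over the pad and check it with the wrist camera.

```bash
cat > m.py <<'E'
from h import *
from scipy.spatial.transform import Rotation as R
b=np.load("b.npy"); pad=B2W(b,[-.107-.1065,0,.118])[0]
best=None; q0=np.array(get_obs()["joint_pos"])
for s in(1,-1):
    y=s*np.array([-np.sin(b[2]),np.cos(b[2]),0]); z=np.array([0,0,-1.]); o=R.from_matrix(np.c_[np.cross(y,z),y,z]).as_rotvec()
    j=inverse_kinematics([*pad[:2],.22],o)
    if j is not None:
        c=abs(j[5]); print(s,np.round(j,2))
        if best is None or c<best[0]: best=(c,o)
o=best[1]; np.save("o.npy",o)
set_gripper(0.0)
move_to([*pad[:2],.22],o)
ob=get_obs(); p=get_image("wrist")
T=np.eye(4);T[:3,:3]=R.from_rotvec(ob["tool_rot"]).as_matrix();T[:3,3]=ob["ee_pos"]
p["world_to_cam"]=np.linalg.inv(T@np.array(p["hand_eye"]))
print("exp",proj(p,pad))
from scipy.optimize import least_squares
r=pinpoint(p,"lever_pad")
for d in r[:2]:
    s=least_squares(lambda x:proj(p,[x[0],x[1],.118])[0]-d["uv"],pad[:2]); print(d,s.x)
t=get_image("top"); d=pinpoint(t,"lever_pad")
if d: print("top",d[0]["uv"],least_squares(lambda x:proj(t,[x[0],x[1],.118])[0]-d[0]["uv"],pad[:2]).x)
print(pad,ob["ee_pos"],get_obs()["time"],get_obs()["wrist_force"],ob["gripper_width"])
cv2.imwrite("pics/w.png",p["img"])
E
python3 m.py
```

```text
-1 [-0.28  0.43  1.38 -0.    1.33  0.24]
exp [[258.67956903 188.79958664]]
{'uv': [266.5, 193.2], 'score': 0.87} [ 0.57315537 -0.04669473]
top [259.2, 130.5] [0.76135797 0.04614775]
[ 0.569582   -0.04054617  0.118     ] [ 0.56952187 -0.04135479  0.22000845] 5.0 [ 0.31423085 -0.02148199 -0.43832874] 0.006136113231027881
```

View pics/w.png

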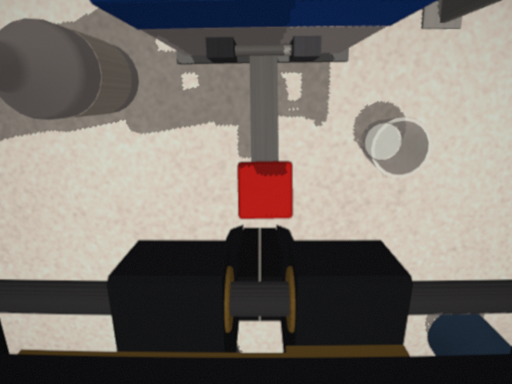

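The wrist view shows the red pad centred at about (266,190), the lever running straight up the picture, and nothing under the fingers. I'll press at (0.573, -0.0465).

```bash
cat > p.py <<'E'
from h import *
xy=[.573,-.0465]; fz0=get_obs()["wrist_force"][2]
F_=lambda:np.round(get_obs()["wrist_force"]-np.array([0,0,fz0]),1)
move_straight([*xy,.135]); 
for z in(.112,.095,.08,.073): move_straight([*xy,z],v=.03); print(z,F_())
while z>.060:
    z-=.0015; move_straight([*xy,z],v=.02); f=F_(); print(round(z,4),f)
    if f[2]>16: break
sleep(1.5)
p=get_image("scene"); t=get_image("top"); print(F_(),get_obs()["ee_pos"],get_obs()["time"])
for q in (p,t):
    r=pinpoint(q,"ball"); print(r[:1], proj(q,B2W(np.load("b.npy"),[-.045,-.108,.18])))
cv2.imwrite("pics/p.png",np.hstack([p["img"][120:300,140:340],t["img"][80:260,150:350]]).repeat(2,0).repeat(2,1)[:, :800])
E
python3 p.py
```

```text
0.112 [-1.5 -2.2  6.2]
0.095 [-1.1 -3.6  5.7]
0.08 [ 0.7 -1.9  4.5]
0.073 [0.3 0.7 4.6]
0.0715 [0.6 1.4 5.5]
0.07 [0.7 1.9 6.6]
0.0685 [-2.9  3.3 14.6]
0.067 [-6.7  3.5 24.2]
[-6.7  3.5 24.5] [ 0.57341752 -0.04626033  0.06941335] 10.9833
[] [[201.75384185 193.32915871]]
[{'uv': [232.3, 184.7], 'score': 0.63}] [[256.87679707 130.19520541]]
```

View pics/p.png

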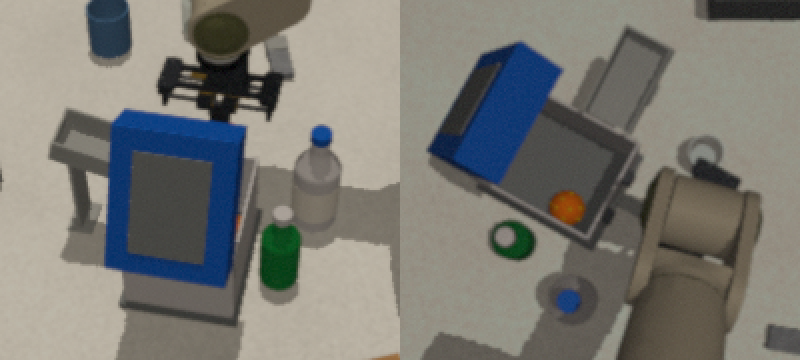

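The lid is wide open, and the ball is in the bin at about (567,207) in the right half of the crop. Next is a slow release.

```bash
cat > r.py <<'E'
from h import *
xy=[.573,-.0465]
for z,v in((.085,.012),(.10,.012),(.11,.01),(.116,.006),(.122,.006),(.126,.008)): move_straight([*xy,z],v=v); print(z,np.round(get_obs()["wrist_force"],1))
move_straight([*xy,.24],v=.12)
move_to([.45,-.25,.26],np.load("o.npy"))
sleep(.5)
p=get_image("scene"); t=get_image("top"); print(get_obs()["time"])
cv2.imwrite("pics/r.png",np.hstack([p["img"][120:300,140:340],t["img"][80:260,150:350]]).repeat(2,0).repeat(2,1))
for q in("lid_top","lever_pad","ball"):
    print(q,[pinpoint(i,q)[:1] for i in(p,t)])
E
python3 r.py
```

```text
0.085 [-2.1 -4.1  6.1]
0.1 [-1.4 -1.9  6.3]
0.11 [3.2 4.1 4.5]
0.116 [1.4 4.8 4.9]
0.122 [-0.2  0.8 -0.7]
0.126 [-0.5 -0.7  0.2]
20.875
lid_top [[{'uv': [237.4, 206.7], 'score': 0.67}], [{'uv': [225.6, 155.8], 'score': 0.92}]]
lever_pad [[{'uv': [250.1, 173.5], 'score': 0.7}], [{'uv': [292.0, 197.8], 'score': 0.85}]]
ball [[{'uv': [256.4, 237.0], 'score': 0.38}], []]
```

View pics/r.png

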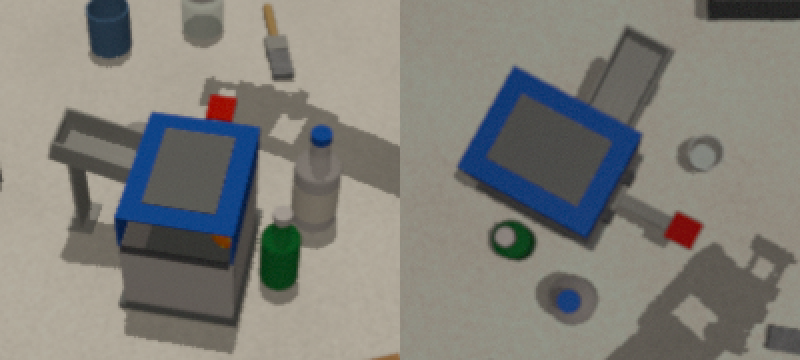

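The lid is shut as at the start, the pad is back up, the ball shows inside the bin at about (222,240) in the left half, and the bottles and scoop have not moved.

```bash
python3 -c "
from rig import *
print(close_job())"
```

```text
the job is handed in; nothing more can be done
None
```

The job is handed in: the ball is in the bin, the lid was let down slowly and is shut, and the arm is clear with the bottles and scoop by the bin unmoved, at about 21 s on the robot's clock.

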